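# Move the sample row into the cooling block, in list order

## Robot

A 7-joint arm with a two-finger parallel gripper is mounted at the origin on a cart in front of the work surface, level with it; the furniture and walls round the work are solid. World frame = base frame: x ahead of the robot, y to its left, z up, the work surface at z = 0. Lengths are in m, angles in rad, forces in N, time in s.
With the tool pointing down it reaches from about 0.4 to 0.85 m from the base axis. Payload 10.4 kg.
Tool frame: the origin (TCP) lies on the centre line of the jaws, within the pads' length; the fingertips stand 17 mm ahead of it and the grasp point (between the pads) lies 2 mm behind it; z points along the fingers, y is the line along which they close (so a half turn about z gives the same grasp; the last joint's range is limited). The gripper opens to 85 mm and grips with 20 to 120 N. Pads are 22 mm wide; open, the fingers measure 114 mm over their backs; the gripper's body (76 mm by 85 mm) begins 54 mm behind the grasp point. The pads swing forward as they close: fully open they stand 13 mm farther back than shut.
Start: joints at [-1.3, 0.332, -0.065, 1.46, 0.022, 1.35, -0.088], TCP at [0.181, 0.598, 0.248] pointing down, gripper open.
Joint ranges: [-2.6, 2.6], [-0.5, 2.12], [-1.47, 1.34], [0.16, 2.42], [-1.27, 4.41], [0.06, 2.06], [-2.6, 2.6]. Speed limits (rad/s): [2.22, 2.22, 2.79, 2.79, 3.14, 3.14, 3.14].

## Interface

Orientations are given as a unit quaternion [x, y, z, w].
In Python, from workcell import sensors, imaging, order, spotter gives the robot as it stands. The module is installed in compiled form; this text tells all that it offers.
- The arm moves only by the shell command python3 -m inch 'ROWS' [FORCE]. ROWS is JSON, a list that holds one entry, the list of rows, each a list of 7 numbers: the shift along the tool's x, y, z in m, then the turn, a rotation vector about the tool's x, y, z in rad, then the closure, from -1 (fully open) to 1 (shut). In form: [[[x, y, z, ax, ay, az, hand], ...]]. A call has 1 to 10 rows; each row is the pose to reach, as a shift and turn from the pose commanded when the call began, along the tool's axes at that moment; what a row does not reach only later rows make up. A row lasts 1/10 s, in which the tool goes at most 50 mm and 8.59 degrees, less where a joint would pass 70% of its speed; a pose out of reach is approached as far as the arm can. A call with a gripper value outside its range is refused whole. The fingers move at their own pace and stop on an object; FORCE is the grip in N (left out, the last holds). Time passes only in rows, so rows that repeat a pose let the fingers close. It gives the time, the measured TCP pose, the force, the opening and the grip force at its end, in the units of the state.
- sensors.get_obs(): the state, without advancing time (a new reading comes with each control period).
- imaging.camera(name): name is "scene" or "side" or "wrist"; returns the picture (400x640x3 uint8, blue, green, red); there is no depth.
- imaging.calibration(name): a dict with "mtx" (3x3 intrinsics, pixels), "D" ([k1, k2, p1, p2, k3] as OpenCV has them; the pictures are not rectified), "R" (3x3) and "t" (3): a world point X has camera coordinates R X + t; the wrist camera has in their place "tool_from_camera" (4x4, takes a point from camera to tool coordinates, whose origin is the TCP and whose axes are the flange's). Camera axes: x right, y down, z forward; pixel columns grow to the right and rows downward; lengths in m; the calibration is good to about 2 mm. A picture is of the moment at which its call begins: read the wrist's pose just before it. calibration takes no time and is no camera call.
- order.hand_in(): hands the job in; it is judged then, once.
Trained networks look in the newest picture that a camera, given by its name, has taken for a name from the list of things; names that differ only in an ending like _2 or _b are one class to them, and where a whole thing is asked for, a point or a joint stands for the part that bears it (a point fixed in the world has none). Each returns a list of dicts, best first, with "conf" (0 to 1); they miss things now and then, are a little off and sometimes report something else, mostly with a low value. They report only what shows in the picture. A call takes as long as a camera call.
- spotter.look_for(label, camera): "pixel" ([column, row] in pixels, amid what is visible of it).
The state is a dict: "clock": time; "joint_pos": joint angles; "joint_velocities": joint speeds; "tau": joint torques, N m; "position": TCP position; "ee_rot": TCP orientation; "ft_force": force on the tool from outside, world axes, zero at the start; "torque": the same for the moment, N m; "grip_width": opening from 0.0 (shut) to 1.0 (fully open); "grasp_force": force on a finger pad.
Only numpy, scipy, OpenCV 4.12 (cv2) and the standard library are available. Lean on these libraries where they do the work, as an engineer would, in place of code of your own. Each camera call takes 0.05 s, during which the arm holds its last target. There are 200 camera calls.

## Task

Move the four sample vials from the grey bench rack into the aluminium cooling block, one in each bore and in the same order, so that the sample list still holds: place 1 is the one next to the rounded tongue, on the rack and on the block alike, and the vial from rack place 1 goes into block place 1, 2 into 2, and so on. Keep the vials upright, lower each one into its bore rather than dropping it in, and leave all four standing on the bottom of their bores.

Things in the scene. Friction and masses are not known exactly. Their poses are not given: they have to be found in the camera images.
- vial_a: Upright clear glass vial with pale yellow contents and a white cap, 25 mm in diameter, 59 mm tall, about 35 g. Origin: centre of its underside; z up along the vial. The glass reaches 43 mm above the origin, the cap (about 2 mm narrower than the glass) sits above that. Which place of the rack it stands in varies.
- vial_b: Upright amber glass vial with a black cap, 25 mm in diameter, 59 mm tall, about 35 g. Origin: centre of its underside; z up along the vial. The glass reaches 43 mm above the origin, the cap (about 2 mm narrower than the glass) sits above that. Which place of the rack it stands in varies.
- vial_c: Upright shorter empty clear vial with a blue cap, 25 mm in diameter, 53 mm tall, about 35 g. Origin: centre of its underside; z up along the vial. The glass reaches 37 mm above the origin, the cap (about 2 mm narrower than the glass) sits above that. Which place of the rack it stands in varies.
- vial_d: Upright wider and taller empty clear vial with a white cap, 28 mm in diameter, 65 mm tall, about 35 g. Origin: centre of its underside; z up along the vial. The glass reaches 49 mm above the origin, the cap (about 2 mm narrower than the glass) sits above that. Which place of the rack it stands in varies.
- cup_a: Fixed round white plastic cup of the bench rack, the one in which vial_a stands at the start: 39 mm outside, bore 29 mm, 23 mm high with a 3 mm floor, so its rim stands 20 mm above the vial's underside. Origin: centre of its underside.
- cup_b: Fixed round white plastic cup of the bench rack, the one in which vial_b stands at the start: 39 mm outside, bore 29 mm, 23 mm high with a 3 mm floor, so its rim stands 20 mm above the vial's underside. Origin: centre of its underside.
- cup_c: Fixed round white plastic cup of the bench rack, the one in which vial_c stands at the start: 39 mm outside, bore 29 mm, 23 mm high with a 3 mm floor, so its rim stands 20 mm above the vial's underside. Origin: centre of its underside.
- cup_d: Fixed round white plastic cup of the bench rack, the one in which vial_d stands at the start: 39 mm outside, bore 32 mm, 23 mm high with a 3 mm floor, so its rim stands 20 mm above the vial's underside. Origin: centre of its underside.
- bench_rack: Fixed low grey plastic rack, 56 x 210 mm, edges 14 mm high, 6 mm floor with the row of four white cups. Its +y end, next to place 1, carries a flat rounded tongue 40 mm wide, 26 mm long, with a dark dot. Origin: underside, below the middle of the row along its y axis: places 1 to 4 at y = +75, +25, -25, -75 mm. Left or right of the robot, turned any way.
- cooling_block: Fixed aluminium block, 58 x 214 x 30 mm, row of four bores 33 mm wide with 4 mm countersinks, flat bottoms 10 mm above the origin. Its +y end, next to place 1, carries a rounded tongue 20 mm high, 40 mm wide, 26 mm long, with a thermometer hole. Origin: underside, below the middle of the row along its y axis: places 1 to 4 at y = +75, +25, -25, -75 mm. Left or right of the robot, turned any way.

How it is judged:
By the outcome, as a careful person would: the job done as asked, in the order asked, and still so for the second after the job is handed in, with the robot touching nothing.
It also fails if it takes over 104 s, if anything falls off the work surface, if the arm or the gripper's body presses on something with over 40 N, if the wrist force passes 120 N, or if a joint passes its speed limit or range.

## Working session

There is one attempt and no reset: what is moved stays moved. The work goes in short steps, Python scripts to look and compute and a shell command to move; the robot and the scene stay as the last step left them, time stands still between calls to the robot, and variables do not carry over. Pictures are saved under pics/ and viewed, at most 14 in all, crops included, and the job is handed in when it is done.

```bash
mkdir -p pics; python3 - <<'E'
from workcell import sensors, imaging, spotter
import cv2,numpy as np
for c in ["scene","side"]:
    im=imaging.camera(c); cv2.imwrite(f"pics/{c}0.png",im)
    k=imaging.calibration(c); print(c,np.round(k["mtx"],1).tolist(),np.round(k["D"],3),np.round(k["R"],3).tolist(),np.round(k["t"],3))
    for l in ["vial_a","cup_a","bench_rack","cooling_block"]:
        print(l,[(np.round(d["pixel"]).tolist(),round(d["conf"],2)) for d in spotter.look_for(l,c)][:6])
o=sensors.get_obs(); print(o)
E
```

```text
scene [[408.0, 0.0, 318.3], [0.0, 408.0, 197.0], [0.0, 0.0, 1.0]] [0.025 0.    0.    0.    0.   ] [[-0.767, -0.641, 0.024], [-0.374, 0.418, -0.828], [0.521, -0.644, -0.56]] [0.391 0.226 0.647]
vial_a [([383.0, 149.0], 0.76), ([366.0, 151.0], 0.54), ([326.0, 146.0], 0.49)]
cup_a [([362.0, 162.0], 0.69), ([330.0, 155.0], 0.56)]
bench_rack [([357.0, 161.0], 0.62)]
cooling_block [([252.0, 242.0], 0.95), ([327.0, 144.0], 0.62)]
side [[437.1, 0.0, 320.1], [0.0, 437.1, 199.9], [0.0, 0.0, 1.0]] [-0.049  0.     0.     0.     0.   ] [[0.916, -0.401, 0.016], [-0.138, -0.353, -0.925], [0.377, 0.845, -0.379]] [-0.496  0.113  0.809]
vial_a [([394.0, 234.0], 0.67), ([378.0, 241.0], 0.63), ([367.0, 250.0], 0.58), ([403.0, 222.0], 0.52)]
cup_a [([406.0, 238.0], 0.7), ([367.0, 273.0], 0.59), ([384.0, 261.0], 0.47), ([397.0, 246.0], 0.44)]
bench_rack [([376.0, 275.0], 0.94)]
cooling_block [([288.0, 182.0], 0.97)]
{'clock': 0.5, 'joint_pos': array([-1.29957809,  0.33220715, -0.06467837,  1.46013878,  0.02157966,
        1.34990648, -0.0884802 ]), 'joint_velocities': array([-0.0013981 , -0.00138965,  0.00160503,  0.00094461, -0.00023731,
        0.00129833, -0.00134398]), 'tau': array([ 1.65800880e-04, -6.24747920e+01,  4.94012469e-02, -3.91551876e+01,
        1.65543408e-02,  2.51837402e-03,  2.67391169e-05]), 'position': array([0.18099586, 0.59821898, 0.24831446]), 'ee_rot': array([ 1.46381766e-01,  9.89228173e-01,  1.81550930e-05, -1.14636947e-05]), 'ft_force': array([-0.04023213, -0.66538993, -0.90461809]), 'torque': array([-0.01355218, -0.00311165, -0.01030373]), 'grasp_force': 0.0, 'grip_width': 0.9979442152199083}
```

```bash
python3 - <<'E'
import cv2,numpy as np
a=cv2.imread("pics/scene0.png")[90:310,150:470]; b=cv2.imread("pics/side0.png")[120:340,200:520]
f=lambda x:cv2.resize(x,(800,550),interpolation=cv2.INTER_CUBIC)
cv2.imwrite("pics/a1.png",f(a));cv2.imwrite("pics/b1.png",f(b))
E
```

```text
(no output)
```

View pics/a1.png

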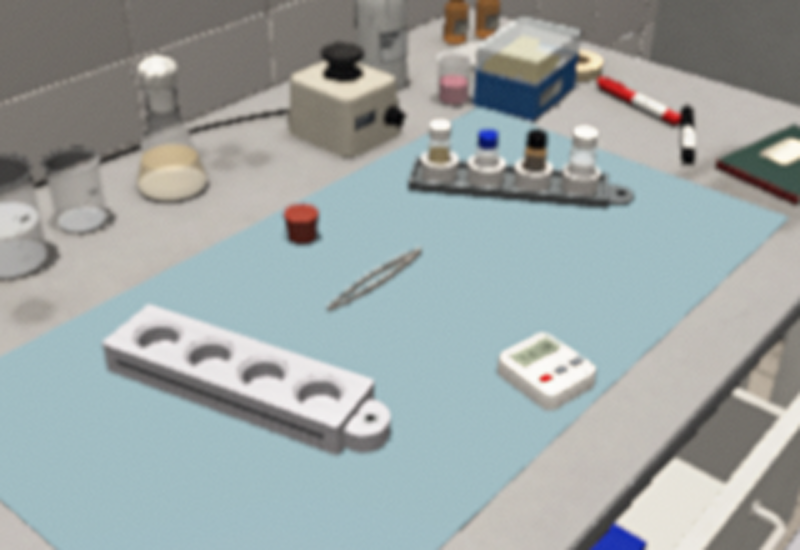

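View pics/b1.png

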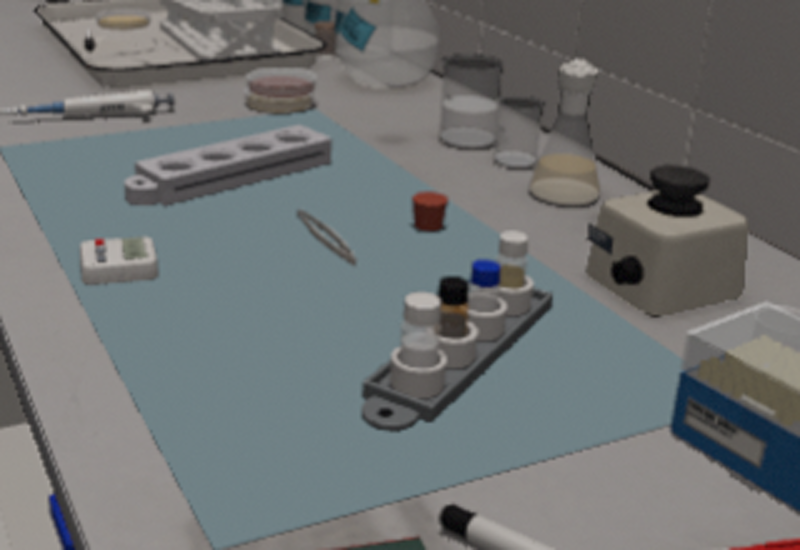

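```bash
cat > h.py <<'E'
from workcell import sensors, imaging, spotter
import cv2,numpy as np
from scipy.spatial.transform import Rotation as Ro
from scipy.optimize import least_squares
def proj(c,X):
    k=imaging.calibration(c); p,_=cv2.projectPoints(np.array(X,float).reshape(-1,3),cv2.Rodrigues(k["R"])[0],k["t"],k["mtx"],k["D"]); return p[:,0]
def place(x,y,th,u,v,z):  # local u,v,z in a frame at x,y,yaw
    c,s=np.cos(th),np.sin(th); u,v,z=map(np.asarray,(u,v,z))
    return np.stack([x+c*u-s*v,y+s*u+c*v,z+0*u],-1)
E
python3 - <<'E'
from h import *
V=np.array([75,25,-25,-75,118.5])/1000
sc=lambda a:np.array(a)/2.5+[150,90]; sd=lambda a:np.array(a)/2.5+[200,120]
R=dict(scene=sc([(585,130),(537,134),(488,134),(440,124),(619,193)]),side=sd([(422,300),(453,283),(486,266),(513,237),(387,410)]))
B=dict(scene=sc([(320,391),(263,373),(210,353),(158,336),(370,418)]),side=sd([(176,165),(215,155),(254,145),(292,137),(140,184)]))
zR=np.array([9+65,9+59,9+53,9+59,6])/1000; zB=np.array([30,30,30,30,20])/1000
for n,D,z in(("rack",R,zR),("block",B,zB)):
    def f(p,cs=("scene","side")): return np.concatenate([(proj(c,place(*p,0*V,V,z))-D[c]).ravel() for c in cs])
    best=min((least_squares(f,[.5,y,t],loss="soft_l1") for y in(-.4,.4) for t in(0,1.57,3.14,-1.57)),key=lambda r:r.cost)
    print(n,best.x,np.round(f(best.x),1).reshape(2,-1,2).tolist())
    for c in("scene","side"):
        r=least_squares(f,best.x,args=((c,),)); print(c,r.x,r.cost)
k=imaging.calibration("wrist");print(k)
E
```

```text
rack [ 0.57883965 -0.22801404  2.12340329] [[[0.5, 0.3], [-0.1, -0.8], [0.1, -0.4], [0.3, -0.1], [0.5, -0.3]], [[0.2, -0.6], [1.0, -1.2], [-0.4, -1.0], [0.1, -0.9], [-0.5, 0.5]]]
scene [ 0.57845771 -0.22629285  2.12792127] 0.4905516577925235
side [ 0.57768676 -0.22977487  2.12226219] 1.8334337750090917
block [0.54574217 0.18327324 1.82446476] [[[-0.1, -0.5], [0.2, -1.0], [-0.2, -0.4], [-0.2, -0.7], [0.4, -0.3]], [[-0.6, -1.0], [0.1, -0.9], [-0.1, -0.6], [-0.5, -0.9], [-0.9, -1.4]]]
scene [0.54459979 0.18439823 1.82268058] 0.38517051934955726
side [0.54420829 0.17637753 1.84223576] 0.304195610619581
{'mtx': array([[345.68108277,   0.        , 317.147953  ],
       [  0.        , 345.68108277, 197.59305186],
       [  0.        ,   0.        ,   1.        ]]), 'D': array([-0.00315413,  0.        ,  0.        ,  0.        ,  0.        ]), 'tool_from_camera': array([[ 1.30480605e-03, -9.49251635e-01, -3.14514914e-01,
         8.23672546e-02],
       [ 9.99999071e-01,  1.36226570e-03,  3.71107951e-05,
        -6.72568186e-04],
       [ 3.93225396e-04, -3.14514670e-01,  9.49252531e-01,
        -1.25164780e-01],
       [ 0.00000000e+00,  0.00000000e+00,  0.00000000e+00,
         1.00000000e+00]])}
```

```bash
cat >> h.py <<'E'
RACK=[0.5785,-0.228,2.1245]; BLOCK=[0.545,0.182,1.828]
def go(x,y,z,yaw):  # yaw of tool y in deg, tool down; prints the row
    o=sensors.get_obs(); R0=Ro.from_quat(o["ee_rot"]); a=np.radians(yaw)
    T=Ro.from_matrix(np.array([[-np.sin(a),np.cos(a),0],[np.cos(a),np.sin(a),0],[0,0,-1]]).T)
    d=R0.inv().apply(np.array([x,y,z])-o["position"]); r=(R0.inv()*T).as_rotvec()
    print("row",np.round(d,4).tolist(),np.round(r,4).tolist(),"rows>=",round(max(np.linalg.norm(d)/.05,np.degrees(np.linalg.norm(r))/8.59),1),"t",o["clock"])
def wproj(o,X):
    k=imaging.calibration("wrist"); M=np.eye(4); M[:3,:3]=Ro.from_quat(o["ee_rot"]).as_matrix(); M[:3,3]=o["position"]
    C=np.linalg.inv(M@k["tool_from_camera"]); p,_=cv2.projectPoints(np.array(X,float).reshape(-1,3),cv2.Rodrigues(C[:3,:3])[0],C[:3,3],k["mtx"],k["D"]); return p[:,0]
E
sed -i 's/\[\[-np.sin(a),np.cos(a),0\],\[np.cos(a),np.sin(a),0\],\[0,0,-1\]\]/[[-np.sin(a),np.cos(a),0],[np.cos(a),np.sin(a),0],[0,0,-1]]/' h.py
python3 -c "
from h import *
go(.546,.183,.25,-75.3)"
```

```text
row [-0.4696, -0.2917, -0.0017] [-0.0, -0.0001, 2.5912] rows>= 17.3 t 0.5
```

```bash
R="[-0.4696,-0.2917,-0.0017,0,0,2.5912,-1]"; python3 -m inch '[[[-0.47,-0.292,-0.002,0,0,2.5912,-1],[-0.47,-0.292,-0.002,0,0,2.5912,-1],[-0.47,-0.292,-0.002,0,0,2.5912,-1],[-0.47,-0.292,-0.002,0,0,2.5912,-1],[-0.47,-0.292,-0.002,0,0,2.5912,-1],[-0.47,-0.292,-0.002,0,0,2.5912,-1],[-0.47,-0.292,-0.002,0,0,2.5912,-1],[-0.47,-0.292,-0.002,0,0,2.5912,-1],[-0.47,-0.292,-0.002,0,0,2.5912,-1],[-0.47,-0.292,-0.002,0,0,2.5912,-1]]]' 40
python3 -c "
from h import *
go(.546,.183,.25,-75.3);print(sensors.get_obs()['joint_pos'])"
```

```text
clock: 1.5
position: [0.5121, 0.221, 0.2505]
ee_rot: [0.783, 0.622, 0.0, -0.0]
ft_force: [0.8, 0.3, -0.5]
grip_width: 0.996
grasp_force: 0.0
row [-0.0294, 0.0416, 0.0005] [-0.0, -0.001, 1.0853] rows>= 7.2 t 1.5
[-0.83634666  0.18159275  0.39582843  1.66034864 -0.07245698  1.31318144
 -0.65685862]
```

```bash
python3 -m inch '[[[-0.029,0.042,0,0,0,1.085,-1],[-0.029,0.042,0,0,0,1.085,-1],[-0.029,0.042,0,0,0,1.085,-1],[-0.029,0.042,0,0,0,1.085,-1],[-0.029,0.042,0,0,0,1.085,-1],[-0.029,0.042,0,0,0,1.085,-1],[-0.029,0.042,0,0,0,1.085,-1],[-0.029,0.042,0,0,0,1.085,-1],[-0.029,0.042,0,0,0,1.085,-1]]]'
python3 - <<'E'
from h import *
o=sensors.get_obs(); im=imaging.camera("wrist"); np.save("pics/o1.npy",[*o["position"],*o["ee_rot"]]); cv2.imwrite("pics/w1.png",im)
V=np.array([75,25,-25,-75,118.5])/1000; p=wproj(o,place(*BLOCK,0*V,V,np.array([30]*4+[20])/1e3)); print(p.round(),o["joint_pos"])
for q in p: cv2.drawMarker(im,tuple(int(v) for v in q.round()),(0,0,255),0,8)
cv2.imwrite("pics/w1m.png",im)
go(RACK[0],RACK[1],.25,-58.3)
E
```

```text
clock: 2.4
position: [0.5456, 0.1853, 0.2502]
ee_rot: [0.991, 0.131, 0.0, -0.0]
ft_force: [0.2, 0.2, 0.6]
grip_width: 0.999
grasp_force: 0.0
[[320. 233.]
 [320. 189.]
 [320. 141.]
 [321.  89.]
 [319. 264.]] [-0.87339775  0.23692218  0.55316762  1.61934825 -0.12772081  1.32142533
 -1.60928925]
row [-0.0761, 0.4075, 0.0001] [-0.0001, -0.0001, -0.2891] rows>= 8.3 t 2.45
```

View pics/w1m.png

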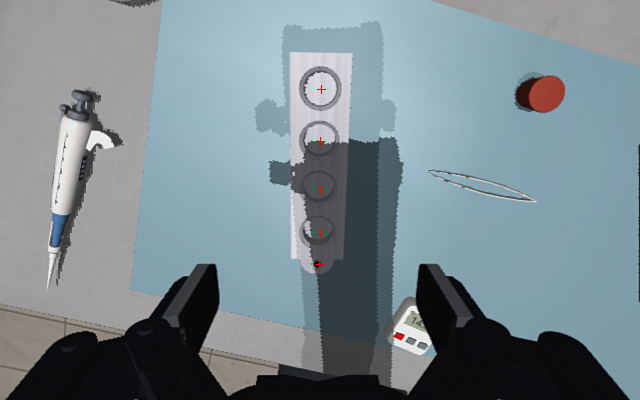

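```bash
python3 - <<'E'
import cv2
im=cv2.imread("pics/w1.png")[55:285,240:400]
im=cv2.createCLAHE(3).apply(cv2.cvtColor(im,cv2.COLOR_BGR2GRAY))
a=cv2.resize(im[:120],None,fx=5,fy=5,interpolation=cv2.INTER_CUBIC);b=cv2.resize(im[110:],None,fx=5,fy=5,interpolation=cv2.INTER_CUBIC)
cv2.imwrite("pics/c1.png",cv2.hconcat([a[:600,200:600],b[:600,200:600]]))
E
```

```text
(no output)
```

View pics/c1.png

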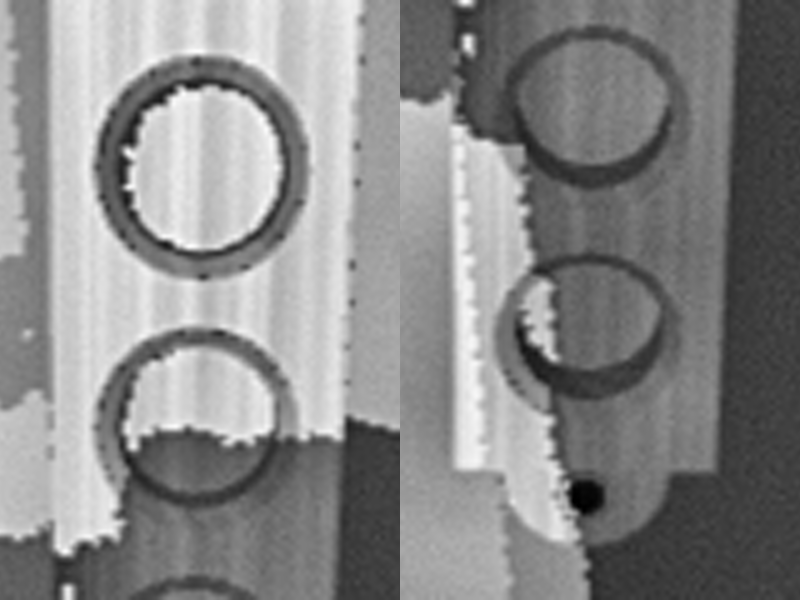

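```bash
python3 -m inch '[[[-0.076,0.4075,0,0,0,-0.289,-1],[-0.076,0.4075,0,0,0,-0.289,-1],[-0.076,0.4075,0,0,0,-0.289,-1],[-0.076,0.4075,0,0,0,-0.289,-1],[-0.076,0.4075,0,0,0,-0.289,-1],[-0.076,0.4075,0,0,0,-0.289,-1],[-0.076,0.4075,0,0,0,-0.289,-1],[-0.076,0.4075,0,0,0,-0.289,-1],[-0.076,0.4075,0,0,0,-0.289,-1],[-0.076,0.4075,0,0,0,-0.289,-1]]]'
```

```text
clock: 3.45
position: [0.577, -0.2323, 0.25]
ee_rot: [0.963, 0.27, -0.0, 0.001]
ft_force: [-0.7, -0.4, -0.1]
grip_width: 1.001
grasp_force: 0.0
```

View rack.

```bash
python3 - <<'E'
from h import *
s=np.load("pics/o1.npy"); o1=dict(position=s[:3],ee_rot=s[3:])
V=np.array([75,25,-25,-75,118.5])/1000; z=np.array([30]*4+[20])/1e3
D=np.array([(317.6,231.4),(319.2,186.4),(319.2,138.6),(320.4,88.4),(317.4,264.2)])
f=lambda p:(wproj(o1,place(*p,0*V,V,z))-D).ravel()
r=least_squares(f,BLOCK); print("block",r.x,f(r.x).round(1))
o=sensors.get_obs(); im=imaging.camera("wrist"); np.save("pics/o2.npy",[*o["position"],*o["ee_rot"]]); cv2.imwrite("pics/w2.png",im)
z=np.array([74,68,62,68,6])/1e3; p=wproj(o,place(*RACK,0*V,V,z)); print(p.round())
for q in p: cv2.drawMarker(im,tuple(int(v) for v in q.round()),(0,0,255),0,6)
cv2.imwrite("pics/w2m.png",cv2.resize(im[0:290,220:420],None,fx=2,fy=2,interpolation=cv2.INTER_CUBIC))
for l in("vial_a","cup_a"): print([(np.round(d["pixel"],1).tolist(),round(d["conf"],2)) for d in spotter.look_for(l,"wrist")][:6])
E
```

```text
block [0.54630664 0.18405619 1.8200561 ] [ 0.3  0.3 -0.5  1.3  0.3  1.1 -0.  -1.2 -0.1 -1.6]
[[315. 247.]
 [315. 196.]
 [314. 142.]
 [314.  84.]
 [316. 254.]]
[([313.8, 236.1], 0.96), ([312.8, 190.6], 0.93), ([314.7, 137.2], 0.56)]
[([313.9, 215.4], 0.93), ([315.0, 98.0], 0.72), ([304.8, 126.1], 0.7), ([320.2, 169.6], 0.63)]
```

View pics/w2m.png

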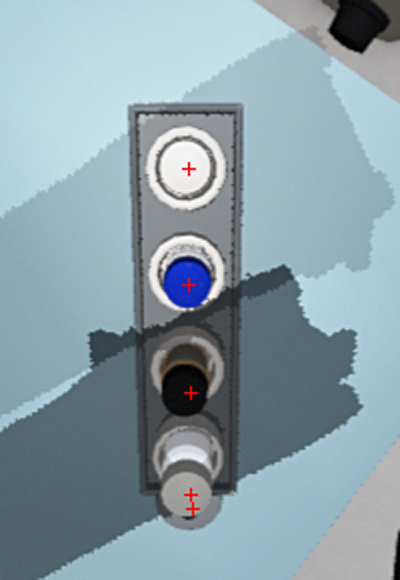

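```bash
python3 - <<'E'
from h import *
s=np.load("pics/o2.npy"); o1=dict(position=s[:3],ee_rot=s[3:])
V=np.array([75,25,-25,-75])/1000; z=np.array([74,68,62,68])/1e3
D=np.array([(313,246.5),(312,195),(313.5,141),(313,83.5)])
f=lambda p:(wproj(o1,place(*p,0*V,V,z))-D).ravel()
r=least_squares(f,RACK); print("rack",r.x,f(r.x).round(1)); x=r.x
B=[0.5458,0.1837,1.8215]; yr=np.degrees(x[2])-180; yb=np.degrees(B[2])-180
open("h.py","a").write(f"\nRACK={x.round(4).tolist()}; BLOCK={B}\nYR={yr:.2f}; YB={yb:.2f}\nP=lambda F,n:place(*F,0.,[.075,.025,-.025,-.075][n-1],0.)[:2]\n")
from importlib import reload; import h; reload(h)
for n in 1,2,3,4: print(n,h.P(h.RACK,n),h.P(h.BLOCK,n))
h.go(*h.P(h.RACK,4),.14,h.YR)
E
```

```text
rack [ 0.57821765 -0.22651127  2.11350947] [-0.4  0.2  0.8  0.5 -0.5  0.   0.1 -0.6]
1 [ 0.51397634 -0.26523398] [0.47314464 0.16509357]
2 [ 0.55679211 -0.23941133] [0.52158155 0.17749786]
3 [ 0.59960789 -0.21358867] [0.57001845 0.18990214]
4 [ 0.64242366 -0.18776602] [0.61845536 0.20230643]
row [0.0749, 0.0006, 0.1099] [-0.0009, -0.0004, 0.0111] rows>= 2.7 t 3.6
```

```bash
python3 -m inch '[[[0.075,0.0005,0.09,0,0,0.011,-1],[0.075,0.0005,0.09,0,0,0.011,-1],[0.075,0.0005,0.13,0,0,0.011,-1],[0.075,0.0005,0.17,0,0,0.011,-1],[0.075,0.0005,0.19,0,0,0.011,-1],[0.075,0.0005,0.198,0,0,0.011,-1],[0.075,0.0005,0.198,0,0,0.011,-1]]]'
python3 - <<'E'
from h import *
go(*P(RACK,4),.052,YR)
im=imaging.camera("wrist"); cv2.imwrite("pics/w3.png",im)
E
```

```text
clock: 4.3
position: [0.6422, -0.1877, 0.0517]
ee_rot: [0.963, 0.268, -0.0, -0.001]
ft_force: [-0.5, -0.4, 0.3]
grip_width: 1.001
grasp_force: 0.0
row [0.0001, 0.0002, -0.0003] [-0.0012, 0.0004, -0.0001] rows>= 0.0 t 4.3
```

View pics/w3.png

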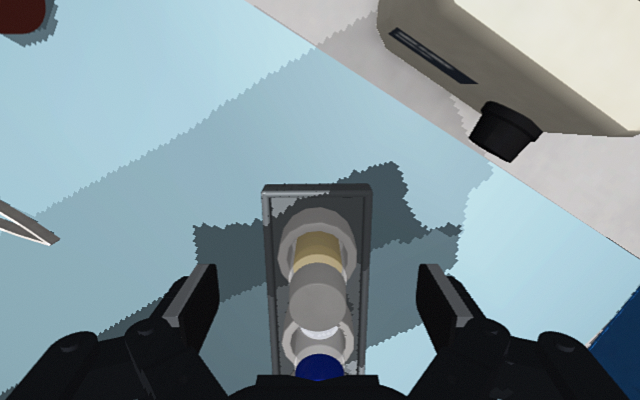

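The vial cap sits at (318, 295), midway between the pads (218 and 418). Close.

```bash
python3 -m inch '[[[0,0,0,0,0,0,1],[0,0,0,0,0,0,1],[0,0,0,0,0,0,1],[0,0,0,0,0,0,1],[0,0,0,0,0,0,1],[0,0,0,0,0,0,1],[0,0,0,0,0,0,1]]]' 40
```

```text
clock: 5.05
position: [0.6425, -0.1892, 0.0526]
ee_rot: [0.964, 0.267, 0.0, -0.0]
ft_force: [-1.5, 0.7, 5.5]
grip_width: 0.274
grasp_force: 39.1
```

```bash
python3 -m inch '[[[0,0,-0.01,0,0,0,1],[0,0,-0.03,0,0,0,1],[0,0,-0.06,0,0,0,1],[0,0,-0.09,0,0,0,1],[0,0,-0.09,0,0,0,1]]]'
python3 - <<'E'
from h import *
im=imaging.camera("wrist"); cv2.imwrite("pics/w4.png",im[150:400,160:480])
im=imaging.camera("side"); cv2.imwrite("pics/s4.png",cv2.resize(im[150:290,300:480],(720,560),interpolation=cv2.INTER_CUBIC))
E
```

```text
clock: 5.55
position: [0.6441, -0.1904, 0.147]
ee_rot: [0.964, 0.267, 0.003, 0.002]
ft_force: [0.2, -0.5, -0.1]
grip_width: 0.273
grasp_force: 39.2
```

View pics/s4.png

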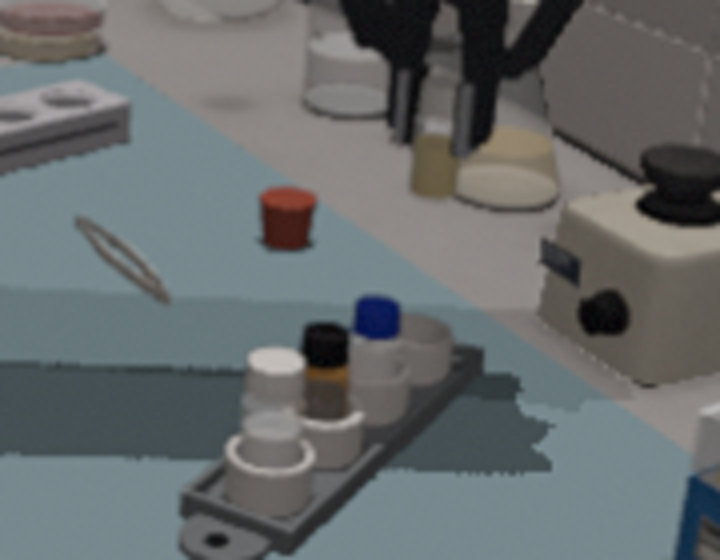

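View pics/w4.png

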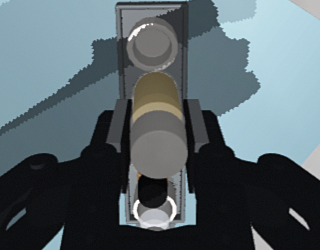

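```bash
python3 - <<'E'
from h import *
print(YR,YB,sensors.get_obs()["position"])
go(*P(BLOCK,4),.13,YB)
E
```

```text
-58.9 -75.64 [ 0.64245337 -0.18935606  0.14282715]
row [0.181, -0.3481, 0.0128] [0.0005, -0.0011, 0.2901] rows>= 7.9 t 5.65
```

```bash
python3 -m inch '[[[0.01,-0.02,0,0,0,0.29,1],[0.03,-0.055,0,0,0,0.29,1],[0.055,-0.1,0.005,0,0,0.29,1],[0.08,-0.148,0.01,0,0,0.29,1],[0.104,-0.196,0.013,0,0,0.29,1],[0.128,-0.244,0.013,0,0,0.29,1],[0.152,-0.291,0.013,0,0,0.29,1],[0.17,-0.326,0.013,0,0,0.29,1],[0.179,-0.344,0.013,0,0,0.29,1],[0.181,-0.348,0.013,0,0,0.29,1]]]'
python3 - <<'E'
from h import *
im=imaging.camera("wrist")
im=imaging.camera("wrist"); o=sensors.get_obs(); print(o["position"],o["grip_width"]); go(*P(BLOCK,4),.13,YB)
X=place(*BLOCK,[.0205*np.cos(t) for t in np.arange(0,6.3,.3)],[-.075+.0205*np.sin(t) for t in np.arange(0,6.3,.3)],.030)
for q in wproj(o,X): cv2.circle(im,tuple(int(v) for v in q.round()),1,(0,0,255),-1)
cv2.imwrite("pics/w5.png",cv2.resize(im[80:380,160:480],None,fx=2,fy=2))
E
```

```text
clock: 6.65
position: [0.6164, 0.2077, 0.1273]
ee_rot: [0.992, 0.128, -0.001, -0.001]
ft_force: [-0.1, -0.1, -0.1]
grip_width: 0.271
grasp_force: 39.2
[0.61745592 0.20291108 0.12790436] 0.27200639646293034
row [0.0008, 0.0008, -0.0021] [0.0005, 0.0018, 0.0019] rows>= 0.0 t 6.75
```

View pics/w5.png

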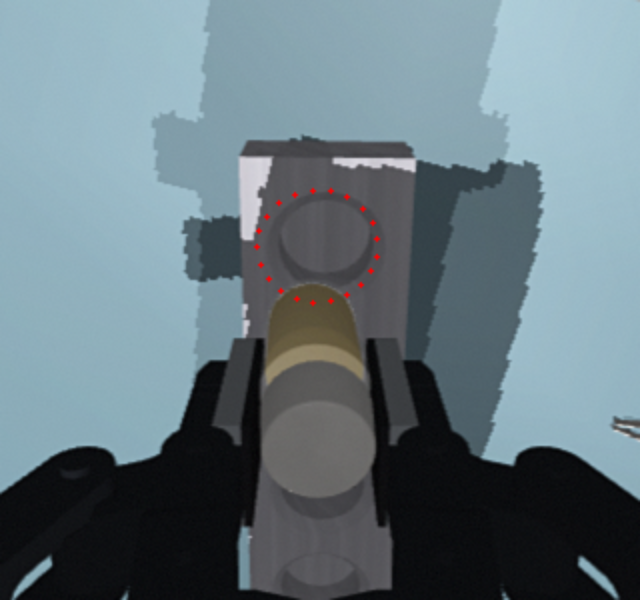

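```bash
python3 -m inch '[[[0.0005,0.0005,0.01,0,0,0,1],[0.0005,0.0005,0.02,0,0,0,1],[0.0005,0.0005,0.02,0,0,0,1],[0.0005,0.0005,0.02,0,0,0,1],[0.0005,0.0005,0.02,0,0,0,1]]]'
python3 - <<'E'
from h import *
o=sensors.get_obs(); im=imaging.camera("wrist"); o2=sensors.get_obs(); print(o["position"],o2["position"]); go(*P(BLOCK,4),.13,YB)
a=np.arange(0,6.3,.3)
X=np.concatenate([place(*BLOCK,.0165*np.cos(a),-.075+.0165*np.sin(a),.026),place(*BLOCK,[-.029,-.029,.029,.029],[-.06,-.107,-.107,-.06],.03)])
for q in wproj(o,X): cv2.circle(im,tuple(int(v) for v in q.round()),1,(0,0,255),-1)
cv2.imwrite("pics/w6.png",cv2.resize(im[60:310,200:440],None,fx=2.4,fy=2.4))
E
```

```text
clock: 7.25
position: [0.6191, 0.2015, 0.1093]
ee_rot: [0.992, 0.125, 0.0, -0.0]
ft_force: [-0.5, -0.6, 0.1]
grip_width: 0.271
grasp_force: 39.2
[0.61908413 0.20148375 0.10928724] [0.61910755 0.20172271 0.10944215]
row [-0.0005, -0.0007, -0.0206] [-0.0001, -0.0005, -0.0002] rows>= 0.4 t 7.3
```

View pics/w6.png

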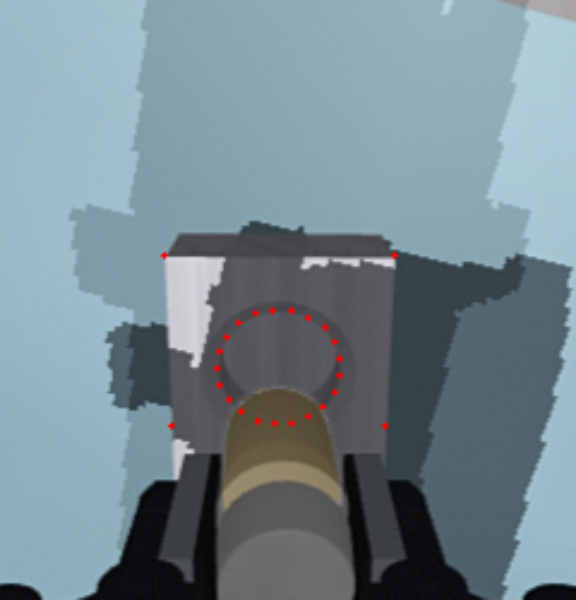

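```bash
python3 -m inch '[[[-0.0005,-0.0005,0.01,0,0,0,1],[-0.0005,-0.0005,0.025,0,0,0,1],[-0.0005,-0.0005,0.038,0,0,0,1],[-0.0005,-0.0005,0.047,0,0,0,1],[-0.0005,-0.0005,0.052,0,0,0,1],[-0.0005,-0.0005,0.055,0,0,0,1],[-0.0005,-0.0005,0.055,0,0,0,1],[-0.0005,-0.0005,0.055,0,0,0,1]]]'
```

```text
clock: 8.1
position: [0.6185, 0.2023, 0.0544]
ee_rot: [0.992, 0.125, 0.0, -0.0]
ft_force: [0.2, 0.4, -1.7]
grip_width: 0.271
grasp_force: 39.1
```

```bash
python3 -m inch '[[[0,0,0.001,0,0,0,1],[0,0,0.0015,0,0,0,1],[0,0,0.0015,0,0,0,1]]]'
```

```text
clock: 8.4
position: [0.6187, 0.2025, 0.0535]
ee_rot: [0.992, 0.125, 0.001, -0.0]
ft_force: [-1.5, -0.4, 4.8]
grip_width: 0.275
grasp_force: 39.5
```

Contact with the bore floor (+4.8 N at the expected height). Release and rise.

```bash
python3 -m inch '[[[0,0,0,0,0,0,0],[0,0,0,0,0,0,-1],[0,0,0,0,0,0,-1],[0,0,0,0,0,0,-1],[0,0,-0.02,0,0,0,-1],[0,0,-0.06,0,0,0,-1],[0,0,-0.1,0,0,0,-1],[0,0,-0.1,0,0,0,-1]]]'
python3 - <<'E'
from h import *
go(*P(RACK,3),.15,YR)
E
```

```text
clock: 9.2
position: [0.621, 0.2026, 0.1584]
ee_rot: [0.992, 0.125, 0.004, -0.001]
ft_force: [1.0, -0.1, -0.4]
grip_width: 1.001
grasp_force: 0.0
row [-0.124, 0.3979, 0.0068] [-0.0001, -0.0085, -0.2924] rows>= 8.3 t 9.2
```

```bash
python3 -m inch '[[[-0.01,0.02,0,0,0,-0.292,-1],[-0.025,0.065,0,0,0,-0.292,-1],[-0.04,0.11,0,0,0,-0.292,-1],[-0.055,0.158,0,0,0,-0.292,-1],[-0.07,0.205,0,0,0,-0.292,-1],[-0.085,0.252,0,0,0,-0.292,-1],[-0.1,0.3,0,0,0,-0.292,-1],[-0.11,0.345,0,0,0,-0.292,-1],[-0.12,0.38,0,0,0,-0.292,-1],[-0.122,0.398,0,0,0,-0.292,-1]]]'
python3 -m inch '[[[0,0,0,0,0,0,-1],[0,0,0,0,0,0,-1],[0,0,0,0,0,0,-1]]]'
python3 - <<'E'
from h import *
go(*P(RACK,3),.048,YR)
E
```

```text
clock: 10.2
position: [0.5974, -0.2182, 0.1525]
ee_rot: [0.964, 0.266, -0.0, 0.001]
ft_force: [-0.9, 0.1, -0.3]
grip_width: 0.999
grasp_force: 0.0
clock: 10.5
position: [0.5991, -0.2119, 0.1522]
ee_rot: [0.963, 0.269, -0.0, -0.0]
ft_force: [0.3, 0.7, -0.5]
grip_width: 1.0
grasp_force: 0.0
row [-0.0005, 0.0017, 0.1042] [-0.0009, -0.0002, 0.0018] rows>= 2.1 t 10.5
```

```bash
python3 -m inch '[[[0,0.001,0.03,0,0,0.002,-1],[0,0.0015,0.07,0,0,0.002,-1],[0,0.0015,0.095,0,0,0.002,-1],[0,0.0015,0.103,0,0,0.002,-1],[0,0.0015,0.103,0,0,0.002,-1],[0,0.0015,0.103,0,0,0.002,-1],[0,0.0015,0.103,0,0,0.002,-1]]]'
python3 -m inch '[[[0,0,0,0,0,0,1],[0,0,0,0,0,0,1],[0,0,0,0,0,0,1],[0,0,0,0,0,0,1],[0,0,0,0,0,0,1],[0,0,0,0,0,0,1],[0,0,0,0,0,0,1]]]'
```

```text
clock: 11.2
position: [0.6007, -0.215, 0.0513]
ee_rot: [0.964, 0.267, 0.001, 0.001]
ft_force: [0.3, 0.4, -0.7]
grip_width: 0.999
grasp_force: 0.0
clock: 11.9
position: [0.5997, -0.2148, 0.0498]
ee_rot: [0.964, 0.267, 0.0, -0.0]
ft_force: [-1.1, 0.5, 4.0]
grip_width: 0.27
grasp_force: 39.3
```

```bash
python3 -m inch '[[[0,0,-0.01,0,0,0,1],[0,0,-0.03,0,0,0,1],[0,0,-0.06,0,0,0,1],[0,0,-0.09,0,0,0,1],[0,0,-0.1,0,0,0,1],[0,0,-0.1,0,0,0,1],[0,0,-0.1,0,0,0,1],[0,0,-0.1,0,0,0,1]]]'
python3 - <<'E'
from h import *
go(*P(BLOCK,3),.15,YB)
E
```

```text
clock: 12.7
position: [0.5989, -0.2144, 0.148]
ee_rot: [0.964, 0.267, -0.001, -0.001]
ft_force: [0.8, 0.1, -1.5]
grip_width: 0.271
grasp_force: 39.2
row [0.1834, -0.3615, -0.0016] [-0.0014, 0.0019, 0.2902] rows>= 8.1 t 12.7
```

```bash
python3 -m inch '[[[0.01,-0.02,0,0,0,0.29,1],[0.03,-0.055,0,0,0,0.29,1],[0.055,-0.1,0,0,0,0.29,1],[0.08,-0.148,0,0,0,0.29,1],[0.104,-0.196,0,0,0,0.29,1],[0.128,-0.244,0,0,0,0.29,1],[0.152,-0.291,0,0,0,0.29,1],[0.17,-0.33,0,0,0,0.29,1],[0.18,-0.355,0,0,0,0.29,1],[0.183,-0.361,0,0,0,0.29,1]]]'
python3 -m inch '[[[0,0,0.01,0,0,0,1],[0,0,0.02,0,0,0,1],[0,0,0.03,0,0,0,1],[0,0,0.03,0,0,0,1],[0,0,0.03,0,0,0,1],[0,0,0.03,0,0,0,1],[0,0,0.03,0,0,0,1]]]'
python3 - <<'E'
from h import *
o=sensors.get_obs(); im=imaging.camera("wrist"); print(o["position"]); go(*P(BLOCK,3),.0505,YB)
a=np.arange(0,6.3,.3)
X=np.concatenate([place(*BLOCK,.0205*np.cos(a),-.025+.0205*np.sin(a),.03),place(*BLOCK,[-.029,-.029,.029,.029],[-.06,-.107,-.107,-.06],.03)])
for q in wproj(o,X): cv2.circle(im,tuple(int(v) for v in q.round()),1,(0,0,255),-1)
cv2.imwrite("pics/w7.png",cv2.resize(im[60:310,200:440],None,fx=2.4,fy=2.4))
E
```

```text
clock: 13.7
position: [0.5687, 0.1949, 0.148]
ee_rot: [0.992, 0.129, -0.001, -0.001]
ft_force: [-0.6, -0.4, -0.4]
grip_width: 0.272
grasp_force: 39.3
clock: 14.4
position: [0.571, 0.1888, 0.1201]
ee_rot: [0.992, 0.125, 0.0, -0.0]
ft_force: [-0.3, 0.3, -0.6]
grip_width: 0.273
grasp_force: 39.3
[0.57097243 0.18876153 0.12008229]
row [-0.0006, -0.0012, 0.0695] [-0.0003, -0.0007, 0.0] rows>= 1.4 t 14.45
```

View pics/w7.png

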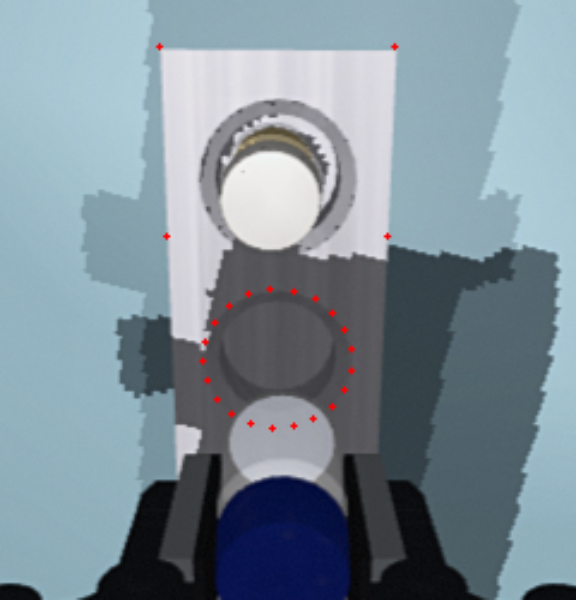

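Vial a stands upright in bore 4 (cap at (270,200)); bore 3 ring agrees with the model, and vial c hangs straight above it.

```bash
python3 -m inch '[[[-0.0005,-0.001,0.015,0,0,0,1],[-0.0005,-0.001,0.035,0,0,0,1],[-0.0005,-0.001,0.05,0,0,0,1],[-0.0005,-0.001,0.06,0,0,0,1],[-0.0005,-0.001,0.066,0,0,0,1],[-0.0005,-0.001,0.069,0,0,0,1],[-0.0005,-0.001,0.069,0,0,0,1],[-0.0005,-0.001,0.07,0,0,0,1],[-0.0005,-0.001,0.07,0,0,0,1]]]'
```

```text
clock: 15.35
position: [0.5707, 0.1899, 0.0508]
ee_rot: [0.992, 0.125, 0.001, -0.0]
ft_force: [-1.6, -0.6, 8.1]
grip_width: 0.273
grasp_force: 40.2
```

```bash
python3 -m inch '[[[0,0,-0.0005,0,0,0,0],[0,0,-0.0005,0,0,0,-1],[0,0,-0.0005,0,0,0,-1],[0,0,-0.0005,0,0,0,-1],[0,0,-0.02,0,0,0,-1],[0,0,-0.06,0,0,0,-1],[0,0,-0.1,0,0,0,-1],[0,0,-0.1,0,0,0,-1],[0,0,-0.1,0,0,0,-1],[0,0,-0.1,0,0,0,-1]]]'
python3 - <<'E'
from h import *
go(*P(RACK,2),.15,YR)
E
```

```text
clock: 16.35
position: [0.5693, 0.1897, 0.1486]
ee_rot: [0.992, 0.125, -0.001, 0.0]
ft_force: [0.1, 0.2, -1.6]
grip_width: 1.0
grasp_force: 0.0
row [-0.1187, 0.4126, -0.0012] [-0.0001, 0.0014, -0.2918] rows>= 8.6 t 16.35
```

```bash
python3 -m inch '[[[-0.01,0.02,0,0,0,-0.292,-1],[-0.025,0.065,0,0,0,-0.292,-1],[-0.04,0.11,0,0,0,-0.292,-1],[-0.055,0.158,0,0,0,-0.292,-1],[-0.07,0.205,0,0,0,-0.292,-1],[-0.085,0.252,0,0,0,-0.292,-1],[-0.1,0.3,0,0,0,-0.292,-1],[-0.11,0.345,0,0,0,-0.292,-1],[-0.117,0.39,0,0,0,-0.292,-1],[-0.119,0.4125,0,0,0,-0.292,-1]]]'
python3 -m inch '[[[0,0,0.01,0,0,0,-1],[0,0,0.02,0,0,0,-1],[0,0,0.02,0,0,0,-1],[0,0,0.02,0,0,0,-1],[0,0,0.02,0,0,0,-1]]]'
python3 - <<'E'
from h import *
go(*P(RACK,2),.052,YR)
E
```

```text
clock: 17.35
position: [0.5553, -0.2439, 0.1484]
ee_rot: [0.964, 0.266, -0.001, 0.0]
ft_force: [-0.5, 0.6, 0.3]
grip_width: 1.0
grasp_force: 0.0
clock: 17.85
position: [0.5574, -0.2384, 0.1297]
ee_rot: [0.963, 0.269, 0.0, -0.0]
ft_force: [0.3, -0.8, 0.0]
grip_width: 0.999
grasp_force: 0.0
row [-0.0011, 0.0006, 0.0777] [-0.0002, -0.0004, 0.0016] rows>= 1.6 t 17.85
```

```bash
python3 -m inch '[[[-0.001,0.0005,0.025,0,0,0.002,-1],[-0.001,0.0005,0.05,0,0,0.002,-1],[-0.001,0.0005,0.07,0,0,0.002,-1],[-0.001,0.0005,0.078,0,0,0.002,-1],[-0.001,0.0005,0.078,0,0,0.002,-1],[-0.001,0.0005,0.078,0,0,0.002,-1],[-0.001,0.0005,0.078,0,0,0.002,-1]]]'
python3 -m inch '[[[0,0,0,0,0,0,1],[0,0,0,0,0,0,1],[0,0,0,0,0,0,1],[0,0,0,0,0,0,1],[0,0,0,0,0,0,1],[0,0,0,0,0,0,1],[0,0,0,0,0,0,1]]]'
```

```text
clock: 18.55
position: [0.5571, -0.2406, 0.0528]
ee_rot: [0.964, 0.267, 0.001, 0.0]
ft_force: [0.7, -0.4, 0.4]
grip_width: 0.998
grasp_force: 0.0
clock: 19.25
position: [0.5564, -0.2403, 0.0517]
ee_rot: [0.964, 0.267, 0.0, -0.0]
ft_force: [-1.3, 1.2, 4.3]
grip_width: 0.268
grasp_force: 39.1
```

Held at z 0.0517, so contact in the bore is expected near 0.0527.

```bash
python3 -m inch '[[[0,0,-0.01,0,0,0,1],[0,0,-0.03,0,0,0,1],[0,0,-0.06,0,0,0,1],[0,0,-0.09,0,0,0,1],[0,0,-0.1,0,0,0,1],[0,0,-0.1,0,0,0,1],[0,0,-0.1,0,0,0,1],[0,0,-0.1,0,0,0,1]]]'
python3 - <<'E'
from h import *
go(*P(BLOCK,2),.15,YB)
E
```

```text
clock: 20.05
position: [0.5558, -0.2399, 0.1502]
ee_rot: [0.964, 0.267, -0.001, -0.001]
ft_force: [-0.5, 0.1, 0.4]
grip_width: 0.272
grasp_force: 39.8
row [0.1857, -0.3754, 0.0005] [-0.0013, 0.0017, 0.2903] rows>= 8.4 t 20.05
```

```bash
python3 -m inch '[[[0.01,-0.02,0,0,0,0.29,1],[0.03,-0.055,0,0,0,0.29,1],[0.055,-0.1,0,0,0,0.29,1],[0.08,-0.148,0,0,0,0.29,1],[0.104,-0.196,0,0,0,0.29,1],[0.128,-0.244,0,0,0,0.29,1],[0.152,-0.291,0,0,0,0.29,1],[0.172,-0.335,0,0,0,0.29,1],[0.183,-0.365,0,0,0,0.29,1],[0.1855,-0.375,0,0,0,0.29,1]]]'
python3 -m inch '[[[0,0,0.01,0,0,0,1],[0,0,0.02,0,0,0,1],[0,0,0.03,0,0,0,1],[0,0,0.03,0,0,0,1],[0,0,0.03,0,0,0,1],[0,0,0.03,0,0,0,1],[0,0,0.03,0,0,0,1]]]'
python3 - <<'E'
from h import *
go(*P(BLOCK,2),.0527,YB)
cv2.imwrite("pics/w8.png",imaging.camera("wrist"))
E
```

```text
clock: 21.05
position: [0.5203, 0.1829, 0.1503]
ee_rot: [0.992, 0.129, -0.001, -0.0]
ft_force: [0.1, -0.3, -0.3]
grip_width: 0.272
grasp_force: 39.9
clock: 21.75
position: [0.5227, 0.1765, 0.122]
ee_rot: [0.992, 0.125, 0.0, -0.0]
ft_force: [-0.7, -0.9, -0.8]
grip_width: 0.274
grasp_force: 39.8
row [-0.0009, -0.0012, 0.0693] [-0.0004, -0.0007, -0.0002] rows>= 1.4 t 21.75
```

View pics/w8.png

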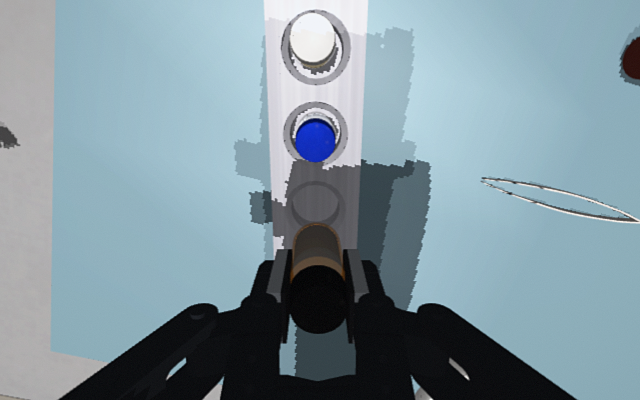

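Caps a (312,35) and c (315,140) stand in bores 4 and 3; bore 2 shows at (316,202) in line with the held amber vial.

```bash
python3 -m inch '[[[-0.001,-0.001,0.015,0,0,0,1],[-0.001,-0.001,0.035,0,0,0,1],[-0.001,-0.001,0.05,0,0,0,1],[-0.001,-0.001,0.06,0,0,0,1],[-0.001,-0.001,0.066,0,0,0,1],[-0.001,-0.001,0.069,0,0,0,1],[-0.001,-0.001,0.069,0,0,0,1],[-0.001,-0.001,0.0695,0,0,0,1],[-0.001,-0.001,0.0695,0,0,0,1]]]'
```

```text
clock: 22.7
position: [0.5217, 0.1775, 0.0527]
ee_rot: [0.992, 0.125, 0.001, -0.0]
ft_force: [0.1, 0.5, 4.0]
grip_width: 0.266
grasp_force: 40.1
```

```bash
python3 -m inch '[[[0,0,0,0,0,0,0],[0,0,0,0,0,0,-1],[0,0,0,0,0,0,-1],[0,0,0,0,0,0,-1],[0,0,-0.02,0,0,0,-1],[0,0,-0.06,0,0,0,-1],[0,0,-0.1,0,0,0,-1],[0,0,-0.1,0,0,0,-1],[0,0,-0.1,0,0,0,-1],[0,0,-0.1,0,0,0,-1]]]'
python3 - <<'E'
from h import *
go(*P(RACK,1),.15,YR)
E
```

```text
clock: 23.7
position: [0.5205, 0.1773, 0.1512]
ee_rot: [0.992, 0.125, -0.001, 0.0]
ft_force: [0.5, -0.0, -0.6]
grip_width: 0.998
grasp_force: 0.0
row [-0.1163, 0.4271, 0.0014] [-0.0001, 0.0015, -0.2918] rows>= 8.9 t 23.7
```

```bash
python3 -m inch '[[[-0.01,0.02,0,0,0,-0.292,-1],[-0.025,0.065,0,0,0,-0.292,-1],[-0.04,0.112,0,0,0,-0.292,-1],[-0.055,0.16,0,0,0,-0.292,-1],[-0.07,0.208,0,0,0,-0.292,-1],[-0.085,0.256,0,0,0,-0.292,-1],[-0.1,0.304,0,0,0,-0.292,-1],[-0.11,0.352,0,0,0,-0.292,-1],[-0.115,0.4,0,0,0,-0.292,-1],[-0.1165,0.427,0,0,0,-0.292,-1]]]'
python3 -m inch '[[[0,0,0.01,0,0,0,-1],[0,0,0.02,0,0,0,-1],[0,0,0.02,0,0,0,-1],[0,0,0.02,0,0,0,-1],[0,0,0.02,0,0,0,-1]]]'
python3 - <<'E'
from h import *
go(*P(RACK,1),.054,YR)
E
```

```text
clock: 24.7
position: [0.5127, -0.2692, 0.1508]
ee_rot: [0.964, 0.266, -0.001, 0.0]
ft_force: [0.4, 1.4, 0.9]
grip_width: 1.002
grasp_force: 0.0
clock: 25.2
position: [0.5146, -0.2642, 0.1323]
ee_rot: [0.963, 0.269, 0.0, -0.0]
ft_force: [0.6, -1.0, 0.1]
grip_width: 1.002
grasp_force: 0.0
row [-0.0011, 0.0006, 0.0783] [-0.0003, -0.0005, 0.0015] rows>= 1.6 t 25.2
```

```bash
python3 -m inch '[[[-0.001,0.0005,0.025,0,0,0.002,-1],[-0.001,0.0005,0.05,0,0,0.002,-1],[-0.001,0.0005,0.07,0,0,0.002,-1],[-0.001,0.0005,0.078,0,0,0.002,-1],[-0.001,0.0005,0.078,0,0,0.002,-1],[-0.001,0.0005,0.078,0,0,0.002,-1],[-0.001,0.0005,0.078,0,0,0.002,-1]]]'
python3 -m inch '[[[0,0,0,0,0,0,1],[0,0,0,0,0,0,1],[0,0,0,0,0,0,1],[0,0,0,0,0,0,1],[0,0,0,0,0,0,1],[0,0,0,0,0,0,1],[0,0,0,0,0,0,1]]]'
```

```text
clock: 25.9
position: [0.5144, -0.2663, 0.0553]
ee_rot: [0.964, 0.267, 0.001, 0.0]
ft_force: [-0.1, -0.3, -0.2]
grip_width: 1.001
grasp_force: 0.0
clock: 26.6
position: [0.5138, -0.2662, 0.0543]
ee_rot: [0.964, 0.267, 0.0, 0.0]
ft_force: [-1.3, 1.5, 5.5]
grip_width: 0.305
grasp_force: 39.6
```

```bash
python3 -m inch '[[[0,0,-0.01,0,0,0,1],[0,0,-0.03,0,0,0,1],[0,0,-0.06,0,0,0,1],[0,0,-0.09,0,0,0,1],[0,0,-0.1,0,0,0,1],[0,0,-0.1,0,0,0,1],[0,0,-0.1,0,0,0,1],[0,0,-0.1,0,0,0,1]]]'
python3 - <<'E'
from h import *
go(*P(BLOCK,1),.15,YB)
E
```

```text
clock: 27.4
position: [0.5131, -0.2657, 0.1528]
ee_rot: [0.964, 0.267, -0.001, -0.001]
ft_force: [0.4, -0.6, -0.3]
grip_width: 0.305
grasp_force: 39.7
row [0.1876, -0.3898, 0.0032] [-0.0014, 0.0015, 0.2902] rows>= 8.7 t 27.4
```

```bash
python3 -m inch '[[[0.01,-0.02,0,0,0,0.29,1],[0.03,-0.06,0,0,0,0.29,1],[0.055,-0.106,0,0,0,0.29,1],[0.08,-0.152,0,0,0,0.29,1],[0.104,-0.2,0,0,0,0.29,1],[0.128,-0.248,0,0,0,0.29,1],[0.152,-0.295,0,0,0,0.29,1],[0.172,-0.34,0,0,0,0.29,1],[0.183,-0.375,0,0,0,0.29,1],[0.187,-0.39,0,0,0,0.29,1]]]'
python3 -m inch '[[[0,0,0.01,0,0,0,1],[0,0,0.02,0,0,0,1],[0,0,0.03,0,0,0,1],[0,0,0.03,0,0,0,1],[0,0,0.03,0,0,0,1],[0,0,0.03,0,0,0,1],[0,0,0.03,0,0,0,1],[0,0,0.03,0,0,0,1],[0,0,0.03,0,0,0,1]]]'
python3 - <<'E'
from h import *
o=sensors.get_obs();go(*P(BLOCK,1),.0553,YB)
im=imaging.camera("wrist")
a=np.arange(0,6.3,.3)
X=place(*BLOCK,.0205*np.cos(a),.075+.0205*np.sin(a),.03)
for q in wproj(o,X): cv2.circle(im,tuple(int(v) for v in q.round()),1,(0,0,255),-1)
cv2.imwrite("pics/w9.png",cv2.resize(im[100:350,200:440],None,fx=2.4,fy=2.4))
E
```

```text
clock: 28.4
position: [0.4712, 0.1698, 0.1531]
ee_rot: [0.992, 0.128, -0.001, -0.0]
ft_force: [0.1, 0.1, -0.0]
grip_width: 0.307
grasp_force: 39.7
clock: 29.3
position: [0.4733, 0.1646, 0.1243]
ee_rot: [0.992, 0.125, 0.0, -0.0]
ft_force: [-0.1, -0.6, -0.5]
grip_width: 0.308
grasp_force: 39.7
row [-0.0, -0.0005, 0.069] [-0.0003, -0.0003, 0.0002] rows>= 1.4 t 29.3
```

View pics/w9.png

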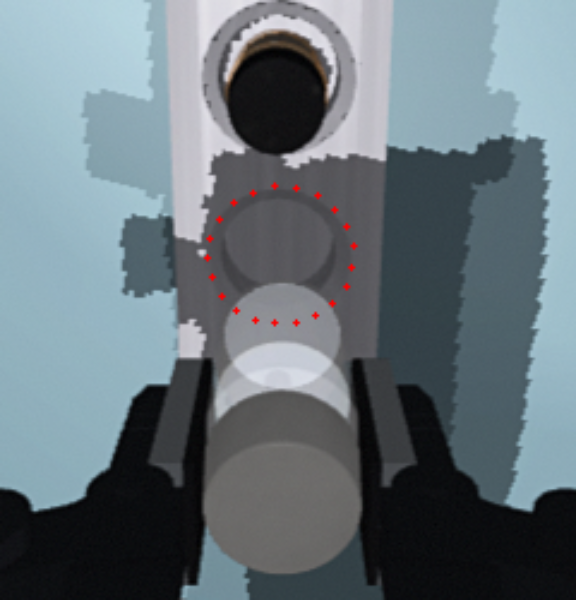

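Amber vial is in bore 2; the bore 1 ring matches the model. The held vial's underside, at (282,335), hangs about 1.8 mm towards +x of the tool axis, so I shift −1.5 mm.

```bash
python3 -m inch '[[[-0.0015,-0.0005,0.015,0,0,0,1],[-0.0015,-0.0005,0.03,0,0,0,1],[-0.0015,-0.0005,0.045,0,0,0,1],[-0.0015,-0.0005,0.055,0,0,0,1],[-0.0015,-0.0005,0.063,0,0,0,1],[-0.0015,-0.0005,0.068,0,0,0,1],[-0.0015,-0.0005,0.069,0,0,0,1],[-0.0015,-0.0005,0.0695,0,0,0,1],[-0.0015,-0.0005,0.0695,0,0,0,1]]]'
```

```text
clock: 30.25
position: [0.472, 0.1645, 0.0553]
ee_rot: [0.992, 0.125, -0.0, -0.0]
ft_force: [-3.6, -2.4, 11.5]
grip_width: 0.307
grasp_force: 40.9
```

```bash
python3 -m inch '[[[0,0,-0.0005,0,0,0,0],[0,0,-0.0005,0,0,0,-1],[0,0,-0.0005,0,0,0,-1],[0,0,-0.0005,0,0,0,-1],[0,0,-0.02,0,0,0,-1],[0,0,-0.06,0,0,0,-1],[0.02,0,-0.1,0,0,0,-1],[0.06,0,-0.14,0,0,0,-1],[0.06,0,-0.17,0,0,0,-1],[0.06,0,-0.17,0,0,0,-1]]]'
python3 -m inch '[[[0,0,0,0,0,0,-1],[0,0,0,0,0,0,-1],[0,0,0,0,0,0,-1],[0,0,0,0,0,0,-1]]]'
python3 - <<'E'
from h import *
w=imaging.camera("wrist")[40:300,220:420]; s=imaging.camera("side")[150:220,230:350]
f=lambda x,h:cv2.resize(x,(400,h),interpolation=cv2.INTER_CUBIC)
cv2.imwrite("pics/end.png",cv2.hconcat([f(w,520),cv2.copyMakeBorder(f(s,233),0,287,0,0,0)]))
E
```

```text
clock: 31.25
position: [0.5326, 0.1799, 0.2286]
ee_rot: [0.992, 0.125, 0.003, -0.001]
ft_force: [-0.1, 0.0, -0.4]
grip_width: 1.004
grasp_force: 0.0
clock: 31.65
position: [0.5292, 0.1794, 0.2239]
ee_rot: [0.992, 0.125, -0.001, 0.0]
ft_force: [0.1, -0.3, 0.3]
grip_width: 0.999
grasp_force: 0.0
```

View pics/end.png

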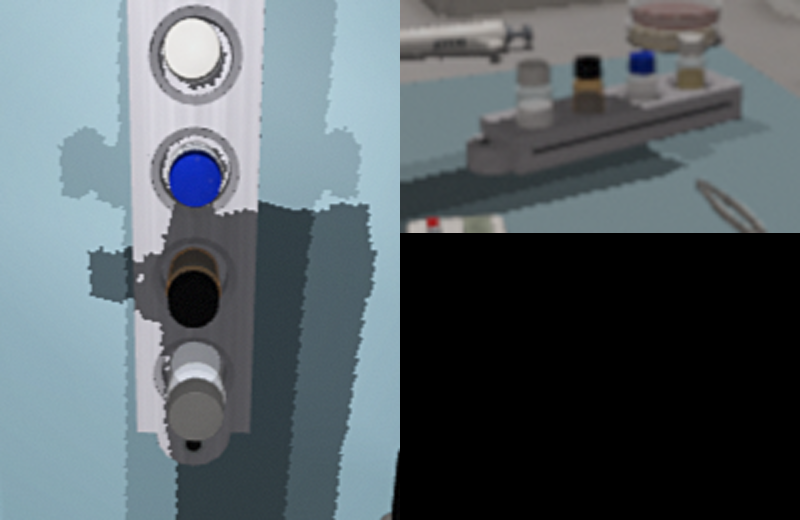

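All four stand upright in order d, b, c, a from the tongue. One numeric check of the cap heights before handing in.

```bash
python3 - <<'E'
from h import *
V=np.array([75,25,-25,-75])/1000; z=np.array([75,69,63,69])/1e3
X=place(*BLOCK,0*V,V,z)
print("side",((proj("side",X)-[230,150])*3.333+[400,0]).round().tolist())
o=sensors.get_obs(); print("wrist",((wproj(o,X)-[220,40])*2).round().tolist())
E
```

```text
side [[531.0, 60.0], [586.0, 56.0], [638.0, 52.0], [688.0, 34.0]]
wrist [[194.0, 415.0], [194.0, 302.0], [194.0, 181.0], [195.0, 50.0]]
```

```bash
python3 -c "
from workcell import order; print(order.hand_in())"
```

```text
the job is handed in; nothing more can be done
None
```

All four vials stand upright on the bottoms of their bores in the cooling block, in the rack's order from the tongue (d, b, c, a in places 1 to 4), and the job was handed in at about 32 s on the robot's clock.

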